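# Eject a key fob from its marking jig and trap it on the chute

## Robot

A 6-joint arm with a two-finger parallel gripper is mounted at the origin on a cart in front of the work surface, level with it; the furniture and walls round the work are solid. World frame = base frame: x ahead of the robot, y to its left, z up, the work surface at z = 0. Lengths are in mm, angles in rad, forces in N, time in s.
With the tool pointing down it reaches from about 275 to 750 mm from the base axis. Payload 10.2 kg.
Tool frame: the origin (TCP) lies between the finger pads; the fingertips stand 22 mm ahead of it and the grasp point (between the pads) lies 3 mm ahead of it (ctrl.nose_length is the distance from the TCP to the fingertips, in mm); z points along the fingers, y is the line along which they close (so a half turn about z gives the same grasp; the last joint's range is limited). The gripper opens to 85 mm and grips with 20 to 120 N. Pads are 22 mm wide; open, the fingers measure 114 mm over their backs; the gripper's body (76 mm by 85 mm) begins 54 mm behind the grasp point. The pads swing forward as they close: fully open they stand 13 mm farther back than shut.
Start: joints at [-1.334, 0.313, 1.498, -0, 1.331, -0.223], TCP at [232.967, -470.486, 253.294] pointing down, gripper open.
Joint ranges: [-2.94, 2.94], [-0.97, 2.17], [0.19, 2.56], [-1.23, 4.37], [0.02, 3.11], [-2.88, 2.88]. Speed limits (rad/s): [2.39, 2.39, 3.01, 3.14, 3.14, 3.14].

## Interface

Orientations are given as a unit quaternion [w, x, y, z].
In Python, from rig import sense, imaging, ctrl gives the robot as it stands. The module is installed in compiled form; this text tells all that it offers.
- The arm moves only by the tool apply_moves, never from a script. Its argument "commands" is a list of rows, each a list of 5 numbers: the gripper command: -1 is fully open, 1 is shut, values between are in proportion, then the shift along the tool's x, y, z in mm, then the turn about the tool's z in degrees. A call has 1 to 20 rows; each row shifts and turns the commanded pose from where the row before left it, along the tool's axes as they then stand; what a row does not reach is not made up. A row lasts 1/8 s, in which the tool goes at most 62.5 mm and 10.7 degrees, less where a joint would pass 70% of its speed; a pose out of reach is approached as far as the arm can. A call is refused whole if a number of a shift passes 62.5 or a number of a turn 10.7, either way. A call with a gripper value outside its range is refused whole. The fingers move at their own pace and stop on an object; "newtons" is the grip in N (left out, the last holds). Time passes only in rows, so rows that do not move let the fingers close. It gives the time, the measured TCP pose, the force, the opening and the grip force at its end, in the units of the state.
- sense(): the state, without advancing time (a new reading comes with each control period).
- imaging.capture(name): name is "scene" or "side" or "wrist"; returns the picture (420x560x3 uint8, blue, green, red); there is no depth.
- imaging.calibration(name): a dict with "camera_matrix" (3x3 intrinsics, pixels), "world_to_cam" (4x4, takes a point from world to camera coordinates). Camera axes: x right, y up, looking along -z (the intrinsics and any distortion apply to the point x, -y, -z); pixel columns grow to the right and rows downward; lengths in mm; the calibration is good to about 2 mm. The wrist camera is an equidistant fisheye: a pixel r from the principal point sees the ray r / f radians off the axis. A picture is of the moment at which its call begins: read the wrist's pose just before it. calibration takes no time and is no camera call; for the wrist camera it gives the pose at the moment of the call.
- ctrl.finish_job(): hands the job in; it is judged then, once.
The state is a dict: "time_s": time; "joints": joint angles; "dq": joint speeds; "tau": joint torques, N m; "eef_pos": TCP position; "ee_rot": TCP orientation; "force": force on the tool from outside, world axes, zero at the start; "wrist_torque": the same for the moment, N m; "grip_width": opening from 0.0 (shut) to 1.0 (fully open); "grip_force": force on a finger pad.
Only numpy, scipy, OpenCV 4.12 (cv2) and the standard library are available. Lean on these libraries where they do the work, as an engineer would, in place of code of your own. Each camera call takes 0.05 s, during which the arm holds its last target. There are 200 camera calls.

## Task

The wooden key fob lying in the pocket of the sloping marking jig has had its name burnt in; get it out without letting it run off the jig and drop. With one finger press the jig's spring key all the way down, so that the ejector pops the fob out of its pocket, while the other finger of the same gripper already stands close in front of the chute's open lower end, so that the fob slides against it and stays trapped on the chute. Finish while still holding it like that, key down and fob at rest against the finger, ready for me to take; nothing is pinched or lifted, and the spare fob, the sanding block and the jar are left where they are.

Things in the scene. Friction and masses are not known exactly. Their poses are not given: they have to be found in the camera images.
- jig: marking jig, fixed on the table: base plate 108 x 80 mm, 12 mm thick. Origin on the table, on the jig's middle line. x points level downhill, from key to chute; y across, z up. Along x: key pad -36 to -2 mm, housing +3 to +50 mm (74 mm wide, at most 57 mm high, at the key's side), base plate -52 to +56 mm. Fingers 63 mm apart inside, set astride it along x, reach both key and chute end
- chute_end (a point): middle of the lower edge of the sloping metal bed, on its top: 50 mm along the jig's x, 40 mm above the table. The slippery bed, 54 mm wide between side boards, falls 20 degrees along x and is open here. A fob stays on it if a finger's face stands 1 to 7 mm beyond this edge, near the middle line, tip below the bed; it gets here about 0.2 s after popping out
- key_pad (a point): middle of the top of the key's ribbed steel thumb pad (34 mm along the jig's x, 36 mm across), at rest 18 mm behind the jig's origin and 38 mm above the table: 68 mm from the chute's end. Pressed straight down, it goes 9 mm to a firm stop; level fingertips are then 29 mm above the table, 11 mm below the bed's lower edge
- key (a joint): the spring key, a guided plate that moves straight down: 0 m at rest, 0.009 m down at its stop. It takes about 1.5 N to start and 5 N fully down and springs back when released. Inside, it raises the ejector pad under the fob 10 mm; the fob comes free of its 6 mm deep pocket at about 0.006 m
- fob: the key fob to be ejected: flat wooden bar with round ends, 20 x 50 x 8 mm, 10 to 17 g, lying across the bed in its pocket. Origin: centre of its underside, at the start 18 mm along the jig's x and 45 mm above the table; its x (20 mm) points down the slope, y (50 mm) across the jig, z out of the bed
- spare_fob: a second fob of the same shape and size (20 x 50 x 8 mm), loose on the table; to be left alone. Origin: centre of its underside
- sanding_block: a cork and wood sanding block, 39 x 65 x 28 mm, loose on the table; to be left alone. Origin: centre of its underside
- jar: a small turned wooden jar with a knob on its lid, 47 mm across and 73 mm high, loose on the table; to be left alone. Origin: centre of its underside
There are look-alikes about, which are no part of the job. What is shaped like the fob but black, green or turquoise is not meant.

How it is judged:
By the outcome, as a careful person would: the job done as asked, in the order asked, and still so for the second after the job is handed in, while the arm keeps its last pose, push and grip.
It also fails if it takes over 29 s, if anything falls off the work surface, if the arm or the gripper's body presses on something with over 40 N, if the wrist force passes 120 N, or if a joint passes its speed limit or range.

## Working session

There is one attempt and no reset: what is moved stays moved. The work goes in short steps, Python scripts to look and compute and a tool call to move; the robot and the scene stay as the last step left them, time stands still between calls to the robot, and variables do not carry over. Pictures are saved under pics/ and viewed, at most 10 in all, crops included, and the job is handed in when it is done.

Besides the shell and the picture viewer there is one more tool, called after ">>>" in YAML: its name, and indented under it one key for each argument. apply_moves: Moves the arm, as the interface text tells. Its arguments: {"type":"object","properties":{"commands":{"type":"array","items":{"type":"array","items":{"type":"number"}}},"newtons":{"type":"number"}},"required":["commands"]}

```bash
mkdir -p pics
python3 - <<'E'
from rig import sense, imaging, ctrl
import cv2,numpy as np
print(sense(), ctrl.nose_length)
for n in("scene","side"):
    cv2.imwrite(f"pics/{n}1.png",imaging.capture(n)); c=imaging.calibration(n); print(n,c)
E
```

```text
{'time_s': 0.0, 'joints': array([-1.33442667e+00,  3.13442671e-01,  1.49844361e+00, -2.19190354e-05,
        1.33097661e+00, -2.23391048e-01]), 'dq': array([ 0.00150536, -0.00177402, -0.00100973, -0.0003567 ,  0.00041904,
       -0.00052948]), 'tau': array([-3.10142510e-03, -4.12269831e+01, -2.59743047e+01, -4.10928915e-04,
        4.23808931e-03, -7.62404284e-06]), 'eef_pos': array([ 232.8942486 , -470.26190154,  252.73634387]), 'ee_rot': array([-6.35036020e-04,  9.73692873e-01,  2.27863522e-01, -1.47654350e-05]), 'force': array([0.41654583, 0.03876289, 0.02396266]), 'wrist_torque': array([-0.00853475, -0.02401946,  0.03978583]), 'grip_force': 0.0, 'grip_width': 0.9993175505273085} 22.0
scene {'camera_matrix': array([[508.96824961,   0.        , 284.28872521],
       [  0.        , 508.96824961, 208.07068927],
       [  0.        ,   0.        ,   1.        ]]), 'world_to_cam': array([[-4.78412305e-01, -8.77878178e-01,  2.12501949e-02,
         2.54282167e+02],
       [ 5.79572399e-01, -2.97481360e-01,  7.58683514e-01,
        -3.56052091e+02],
       [-6.59710164e-01,  3.75279555e-01,  6.51112705e-01,
        -1.02697263e+03],
       [ 0.00000000e+00,  0.00000000e+00,  0.00000000e+00,
         1.00000000e+00]])}
side {'camera_matrix': array([[477.78085937,   0.        , 278.46947444],
       [  0.        , 477.78085937, 205.38897555],
       [  0.        ,   0.        ,   1.        ]]), 'world_to_cam': array([[-9.98042815e-01, -6.11316613e-02,  1.31704015e-02,
         5.37130725e+02],
       [ 4.10893127e-02, -4.82308158e-01,  8.75037433e-01,
        -7.43302711e+01],
       [-4.71402999e-02,  8.73865986e-01,  4.83876049e-01,
        -1.04292299e+03],
       [ 0.00000000e+00,  0.00000000e+00,  0.00000000e+00,
         1.00000000e+00]])}
```

View pics/scene1.png

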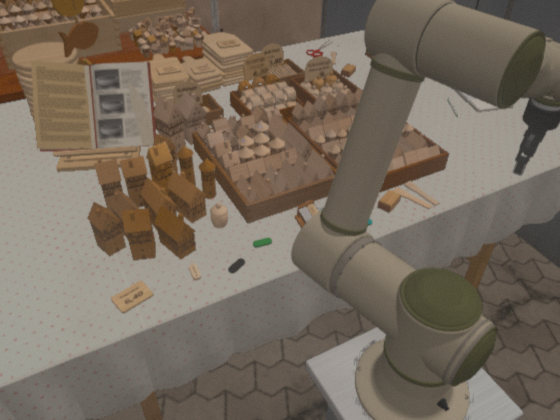

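View pics/side1.png

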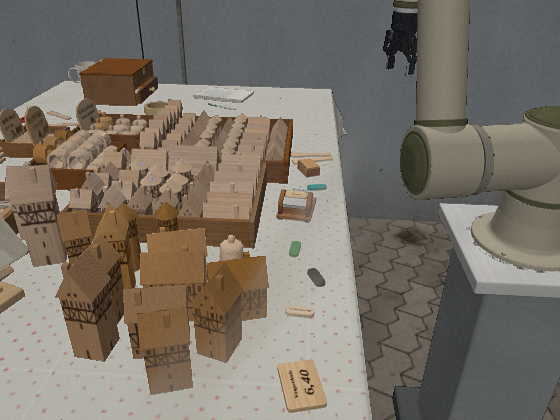

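The side view shows the jig at about (296,205), next to the tray. The jar is at (231,245), the spare fob at (300,312) and the sanding block at (308,167). In the scene view the arm partly hides the jig, around (308,215).

```bash
cat > h.py <<'E'
import numpy as np, cv2
from rig import sense, imaging, ctrl
def ray(c,u,v):
    K=c["camera_matrix"];W=c["world_to_cam"]
    d=np.array([(u-K[0,2])/K[0,0],-(v-K[1,2])/K[1,1],-1.])
    R=W[:3,:3]; return -R.T@W[:3,3], R.T@d
def onz(c,u,v,z):
    o,d=ray(c,u,v); return o+d*(z-o[2])/d[2]
def proj(c,p):
    K=c["camera_matrix"];W=c["world_to_cam"];q=W[:3,:3]@p+W[:3,3]
    return K[0,2]+K[0,0]*q[0]/-q[2], K[1,2]+K[1,1]*-q[1]/-q[2]
E
python3 - <<'E'
from h import *
c=imaging.calibration("side")
for n,u,v in [("jig",296,208),("jar",231,262),("spare",300,312),("block",308,172),("tray",265,240)]: print(n,onz(c,u,v,0).round())
a=cv2.imread("pics/side1.png")[150:270,216:376]
cv2.imwrite("pics/side1c.png",cv2.resize(a,None,fx=5,fy=5,interpolation=cv2.INTER_CUBIC))
E
```

```text
jig [502. -98.   0.]
jar [625. 134.   0.]
spare [484. 271.   0.]
block [ 474. -307.    0.]
tray [564.  48.   0.]
```

View pics/side1c.png

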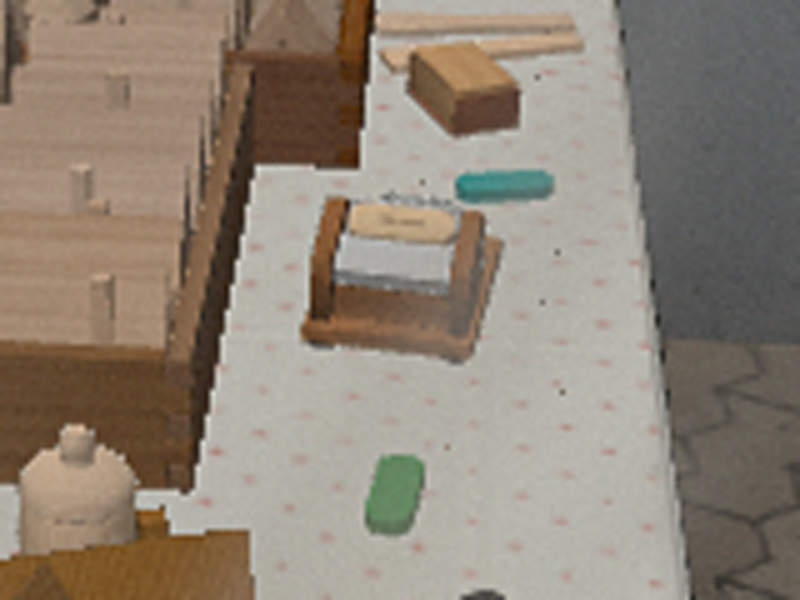

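The crop shows the jig from its downhill end. Base plate top corners are at crop (303,327), (470,352) and (503,243). The bed's lower edge runs from (334,280) to (449,292), and the fob is at (403,222).

Run:
```python
from h import *
c=imaging.calibration("side")
f=lambda x,y,z: onz(c,216+x/5-.4,150+y/5-.4,z)
A,B,C=f(303,325,12),f(470,349,12),f(503,240,12)
print(A,B,C,np.linalg.norm(A-B),np.linalg.norm(B-C))
D,E=f(334,277,40),f(449,290,40); print(D,E,(D+E)/2,np.linalg.norm(D-E)); F=f(403,222,54);print(F)
for p,q in((A,B),(D,E)): d=q-p; print(np.degrees(np.arctan2(d[1],d[0])))
d=B-C; print(np.degrees(np.arctan2(d[1],d[0])))
```

```text
[546.13954745 -41.86806757  12.        ] [469.3022756  -26.54691224  12.        ] [ 453.53550443 -133.42331903   12.        ] 78.34988286607937 108.03313104009266
[532.1238848  -38.03578269  40.        ] [479.98783042 -30.35852334  40.        ] [506.05585761 -34.19715301  40.        ] 52.69827773896799
[502.15634263 -67.71035565  54.        ]
168.72326764321804
171.6231500502564
81.60806068070659
```

>>> apply_moves:
  commands:
    - [-0.48, 35.3, -20.8, 4, 0]
    - [-0.48, 35.3, -20.8, 4, 0]
    - [-0.48, 35.3, -20.8, 4, 0]
    - [-0.48, 35.3, -20.8, 4, 0]
    - [-0.48, 35.3, -20.8, 4, 0]
    - [-0.48, 35.3, -20.8, 4, 0]
    - [-0.48, 35.3, -20.8, 4, 0]
    - [-0.48, 35.3, -20.8, 4, 0]
    - [-0.48, 35.3, -20.8, 4, 0]
    - [-0.48, 35.3, -20.8, 4, 0]
    - [-0.48, 35.3, -20.8, 4, 0]
    - [-0.48, 35.3, -20.8, 4, 0]
    - [-0.48, 0, 0, 0, 8.8]
    - [-0.48, 0, 0, 0, 8.8]
    - [-0.48, 0, 0, 0, 8.8]
    - [-0.48, 0, 0, 0, 8.8]
    - [-0.48, 0, 0, 0, 0]
    - [-0.48, 0, 0, 0, 0]

```text
time_s: 2.35
eef_pos: [501.7, -58.8, 205.2]
ee_rot: [-0.0, 0.997, -0.076, -0.0]
force: [0.2, -0.5, 0.4]
grip_width: 0.741
grip_force: 0.0
```

Run:
```python
from h import *
s=sense();print(s['time_s'],s['eef_pos'],s['ee_rot'],s['grip_width'],s['joints'])
c=imaging.calibration("wrist")
cv2.imwrite("pics/w1.png",imaging.capture("wrist"));print(c)
np.savez("w1.npz",**c)
cv2.imwrite("pics/scene2.png",imaging.capture("scene"))
```

```text
2.35 [501.7489493  -58.81347078 205.17207155] [-4.21483501e-05  9.97127818e-01 -7.57369814e-02 -1.49721789e-04] 0.7410576647798858 [-3.48981285e-01  3.13409410e-01  1.62807520e+00  4.13039324e-07
  1.20041913e+00  1.37343404e+00]
{'camera_matrix': array([[325.1922621 ,   0.        , 280.65422948],
       [  0.        , 325.1922621 , 207.50441917],
       [  0.        ,   0.        ,   1.        ]]), 'world_to_cam': array([[-1.51828082e-01, -9.88406638e-01,  7.43084695e-04,
         1.67145204e+01],
       [ 9.43971030e-01, -1.45225179e-01, -2.96358470e-01,
        -4.58963513e+02],
       [ 2.93030593e-01, -4.42940877e-02,  9.55076492e-01,
        -4.82789210e+02],
       [ 0.00000000e+00,  0.00000000e+00,  0.00000000e+00,
         1.00000000e+00]])}
```

View pics/w1.png

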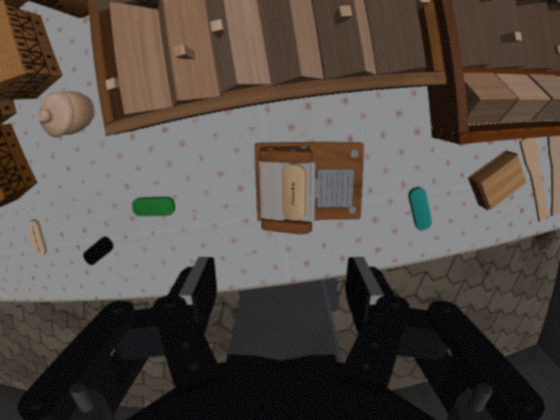

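The wrist view shows the whole jig from above: base plate at about (256,142)–(363,220), bed and fob at (293,192), key pad at (337,188). The fingers stand below it at (205,285) and (360,285). I'll enlarge the jig for corner picks.

Run:
```python
import cv2
a=cv2.imread("pics/w1.png")[132:242,245:375]
cv2.imwrite("pics/w1c.png",cv2.resize(a,None,fx=5,fy=5,interpolation=cv2.INTER_CUBIC))
```

```text
(no output)
```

View pics/w1c.png

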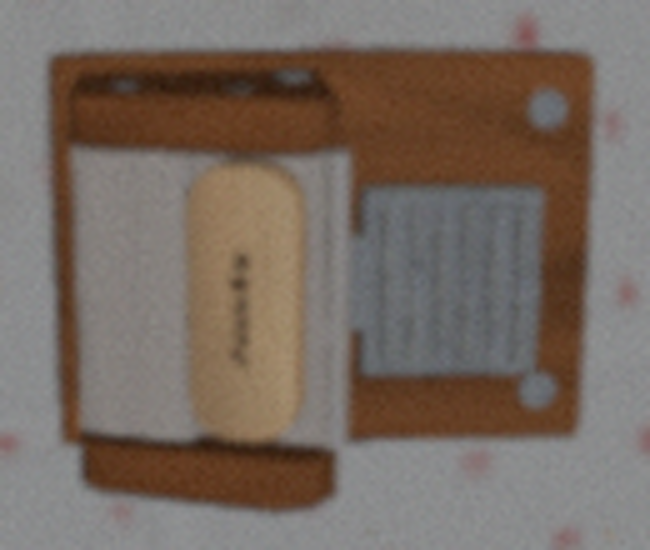

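The crop gives clear base, key pad and bed corners. I'll fit the jig pose to them.

```bash
cat > fit.py <<'E'
from h import *
from scipy.optimize import least_squares
def projw(c,P):
    K=c["camera_matrix"];W=c["world_to_cam"];q=P@W[:3,:3].T+W[:3,3]
    x,y,z=q[:,0],-q[:,1],-q[:,2]; r=np.hypot(x,y);t=np.arctan2(r,z)*K[0,0]/r
    return np.c_[K[0,2]+x*t,K[1,2]+y*t]
def jig(p,J):
    a=p[2];R=np.array([[np.cos(a),-np.sin(a),0],[np.sin(a),np.cos(a),0],[0,0,1]])
    return J@R.T+[p[0],p[1],0]
E
python3 - <<'E'
from fit import *
c=dict(np.load("w1.npz"))
J=np.array([(56,-40,12),(-52,-40,12),(-52,40,12),(56,40,12),(-2,-18,38),(-36,-18,38),(-36,18,38),(-2,18,38),(50,-27,40),(50,27,40)],float)
U=np.array([(52,58),(592,57),(577,435),(66,440),(362,187),(543,187),(538,375),(366,373),(70,148),(80,435)])/5+[244.6,131.6]
r=least_squares(lambda p:(projw(c,jig(p,J))-U).ravel(),[498,-83,1.42])
p=r.x;print(p,np.degrees(p[2]));print((r.fun.reshape(-1,2)*5).round(1))
# side check
cs=imaging.calibration("side")
for j in([56,-40,12],[56,40,12],[-52,40,12],[50,-27,40],[50,27,40]):
    u,v=proj(cs,jig(p,np.array([j],float))[0]);print(j,((u-215.6)*5,(v-149.6)*5))
# where is 63-mm-gap fingers in the wrist view? target TCP
t=jig(p,np.array([[22.5,0,0],[50,0,40]],float));s=sense();q=s['ee_rot']
print(t,s['eef_pos'],np.degrees(2*np.arctan2(q[2],q[1])))
E
```

```text
[502.4903661  -91.60434601   1.4373013 ] 82.35129841589271
[[-5.5 -1.8]
 [ 6.8 -4.7]
 [ 5.2  2.7]
 [-4.2  8.4]
 [-0.2 -0.1]
 [ 3.2 -1.1]
 [ 0.8 -0.2]
 [-6.1  5.1]
 [ 0.1 -3.9]
 [ 0.7 -2.3]]
[56, -40, 12] (np.float64(295.45928582960255), np.float64(325.1642083760268))
[56, 40, 12] (np.float64(467.842689112626), np.float64(344.17943867473286))
[-52, 40, 12] (np.float64(498.07963126403354), np.float64(235.63729885542656))
[50, -27, 40] (np.float64(326.61656370761943), np.float64(268.62069694590855))
[50, 27, 40] (np.float64(443.90496807083923), np.float64(281.0695461503366))
[[505.48509087 -69.30453383   0.        ]
 [509.14531003 -42.04920782  40.        ]] [501.76611584 -58.83196575 205.22155511] -8.747679210583861
```

>>> apply_moves:
  commands:
    - [-0.48, 4.2, 6.4, 23, -0.7]
    - [-0.48, 0, 0, 23, 0]
    - [-0.48, 0, 0, 23, 0]
    - [-0.48, 0, 0, 23, 0]
    - [-0.48, 0, 0, 15, 0]
    - [-0.48, 0, 0, 5, 0]
    - [-0.48, 0, 0, 0, 0]

```text
time_s: 3.32
eef_pos: [505.2, -65.8, 93.6]
ee_rot: [0.0, 0.997, -0.071, 0.0]
force: [1.0, 0.3, -0.1]
grip_width: 0.745
grip_force: 0.0
```

Run:
```python
from fit import *
s=sense();print(s['time_s'],s['eef_pos'],s['ee_rot'])
c=imaging.calibration("wrist"); np.savez("w2.npz",**c)
w=imaging.capture("wrist"); d=imaging.capture("side")
cv2.imwrite("pics/w2.png",w);cv2.imwrite("pics/side2.png",d)
a=cv2.resize(d[140:260,216:376],None,fx=5,fy=5,interpolation=cv2.INTER_CUBIC)
cv2.imwrite("pics/side2c.png",a)
```

```text
3.325 [505.17613192 -65.84719194  93.56667846] [ 4.34506996e-05  9.97479882e-01 -7.09496405e-02  1.78959645e-04]
```

View pics/side2c.png

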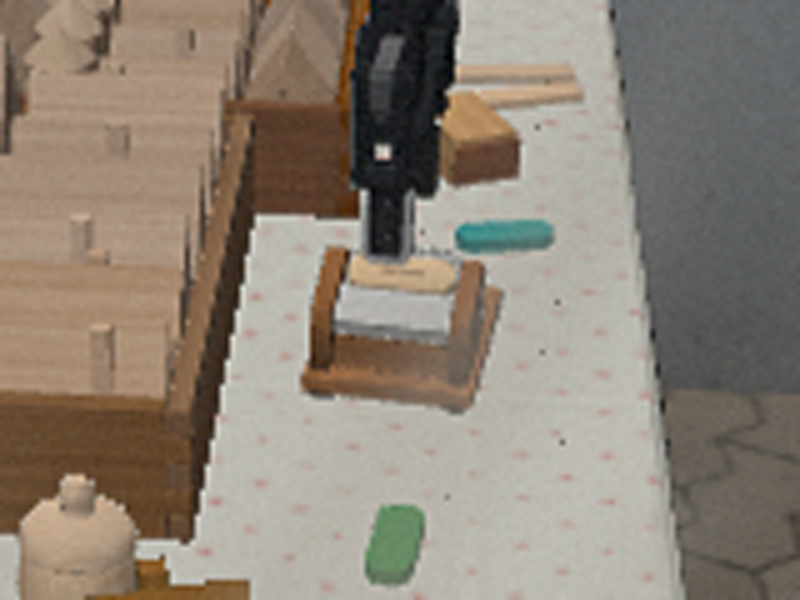

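View pics/w2.png

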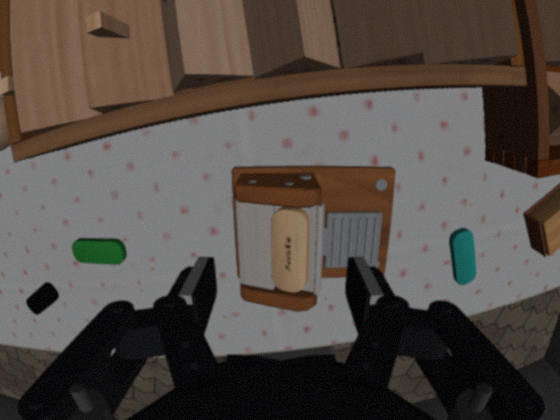

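The side crop shows the fingers above the jig, with the near tip at crop (388,258). The wrist view shows the jig at (233–394, 167–310) between finger inner edges at columns 216 and 347. I'll take one enlarged crop of both for a relative measurement.

Run:
```python
import cv2
a=cv2.imread("pics/w2.png")[160:320,185:400]
cv2.imwrite("pics/w2c.png",cv2.resize(a,None,fx=3.6,fy=3.6,interpolation=cv2.INTER_CUBIC))
```

```text
(no output)
```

View pics/w2c.png

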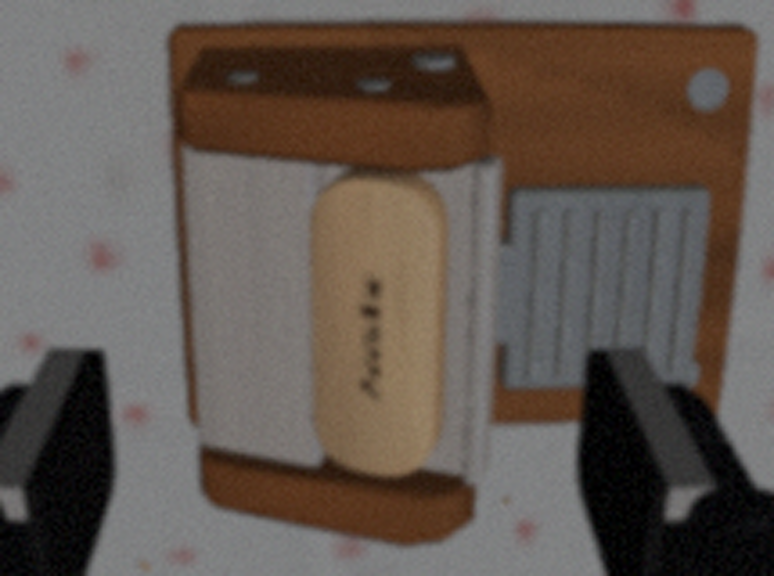

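The fingertip inner corners are at crop (103,350) and (588,350) at the far side, and about (28,487) and (668,487) at the near side. All the jig's corners are visible.

Run:
```python
from fit import *
from scipy.spatial.transform import Rotation as Ro
c=dict(np.load("w2.npz"))
J=np.array([(56,-40,12),(-52,-40,12),(-2,-18,38),(-36,-18,38),(-2,18,38),(50,-27,40),(50,27,40),(56,40,12)],float)
U=np.array([(171,29),(755,33),(513,187),(708,187),(503,386),(182,150),(199,449),(190,420)])/3.6+[184.64,159.64]
T=np.array([505.18,-65.85,93.57]);R=Ro.from_quat([.99748,-.07095,.0002,.00004]).as_matrix()
L=np.array([(103,350),(588,350),(28,487),(668,487)])/3.6+[184.64,159.64]
for sz in(10,14,18,22):
    t=np.array([(11,31.7,sz),(11,-31.7,sz),(-11,31.7,sz),(-11,-31.7,sz)])
    # sign: tool +y is toward key (-y world)
    t[:,1]*=-1
    print(sz,((projw(c,t@R.T+T)-[184.64,159.64])*3.6).round(0).tolist())
tp=R@np.array([0,1,0]);print("tool y",tp)
r=least_squares(lambda p:(projw(c,jig(p,J))-U).ravel(),[502,-88,1.43],loss='soft_l1');p=r.x
print(p[:2],np.degrees(p[2]),((projw(c,jig(p,J))-U)*3.6).round(1).tolist())
# with camera position offset in z/ y / x  fitted on top (dz)
def g(q):
    c2=dict(c);W=c["world_to_cam"].copy();W[:3,3]+=q[3:6];
    W[:3,:3]=Ro.from_rotvec(q[6:9]).as_matrix()@W[:3,:3]; W[:3,3]=Ro.from_rotvec(q[6:9]).as_matrix()@W[:3,3]
    c2["world_to_cam"]=W
    t=np.array([(11,-31.7,q[9]),(11,31.7,q[9])])
    return np.r_[(projw(c2,jig(q[:3],J))-U).ravel(),(projw(c2,t@R.T+T)-L[:2]).ravel(),q[3:6]/2,q[6:9]/.01,(q[9]-17)/4]
r=least_squares(g,np.r_[p,np.zeros(6),17],x_scale=np.r_[1,1,.01,1,1,1,.01,.01,.01,1]);q=r.x
print(q.round(3),np.degrees(q[2]),(r.fun*3.6).round(1))
for P in(p,q[:3]):
    print("target",jig(P,np.array([[22.5,0,0],[50,0,40.]])))
```

```text
10 [[84.0, 364.0], [588.0, 364.0], [100.0, 510.0], [574.0, 510.0]]
14 [[90.0, 350.0], [583.0, 350.0], [105.0, 494.0], [569.0, 494.0]]
18 [[96.0, 337.0], [577.0, 337.0], [110.0, 478.0], [564.0, 478.0]]
22 [[102.0, 325.0], [572.0, 325.0], [115.0, 464.0], [560.0, 464.0]]
tool y [-1.41542386e-01 -9.89932195e-01  5.14183849e-05]
[502.5540643  -91.59134035] 82.43138157629451 [[-6.5, 0.0], [8.9, -5.3], [-1.1, 3.6], [7.9, 0.9], [0.4, 5.8], [-2.1, -7.1], [0.4, -2.7], [-0.8, 10.8]]
[ 5.02469e+02 -9.05010e+01  1.43700e+00  1.41100e+00 -7.91000e-01
 -2.88000e+00  5.00000e-03  2.00000e-03  1.00000e-03  1.33970e+01] 82.33926837761712 [-4.1  1.9  3.5 -3.1 -3.4  4.   2.4  1.4 -2.   2.8  0.9 -5.9  2.6 -6.6
  0.9  6.9 -0.2  0.2 -0.4 -1.   2.5 -1.4 -5.2  1.7  0.6  0.4 -3.2]
target [[505.51761738 -69.28736418   0.        ]
 [509.1397378  -42.02694886  40.        ]]
target [[505.46822088 -68.20148852   0.        ]
 [509.13416259 -40.94693162  40.        ]]
```

>>> apply_moves:
  commands:
    - [-0.48, 0, 2, 0, -0.4]
    - [-0.48, 0, 0, 12, 0]
    - [-0.48, 0, 0, 12, 0]
    - [-0.48, 0, 0, 8, 0]
    - [-0.48, 0, 0, 4, 0]
    - [-0.48, 0, 0, 0, 0]

```text
time_s: 4.18
eef_pos: [504.6, -67.8, 57.1]
ee_rot: [-0.0, 0.998, -0.068, -0.0]
force: [0.1, -0.6, 0.2]
grip_width: 0.739
grip_force: 0.0
```

Run:
```python
from fit import *
s=sense();print(s['time_s'],s['eef_pos'],s['ee_rot'],s['force'])
c=imaging.calibration("wrist"); np.savez("w3.npz",**c)
w=imaging.capture("wrist");cv2.imwrite("pics/w3.png",w)
cv2.imwrite("pics/w3c.png",cv2.resize(w[190:340,185:400],None,fx=3.6,fy=3.6,interpolation=cv2.INTER_CUBIC))
```

```text
4.175 [504.63199065 -67.75425663  57.05141123] [-6.36351206e-05  9.97711120e-01 -6.76201075e-02 -1.97487861e-04] [ 0.08461087 -0.59891138  0.19331317]
```

View pics/w3c.png

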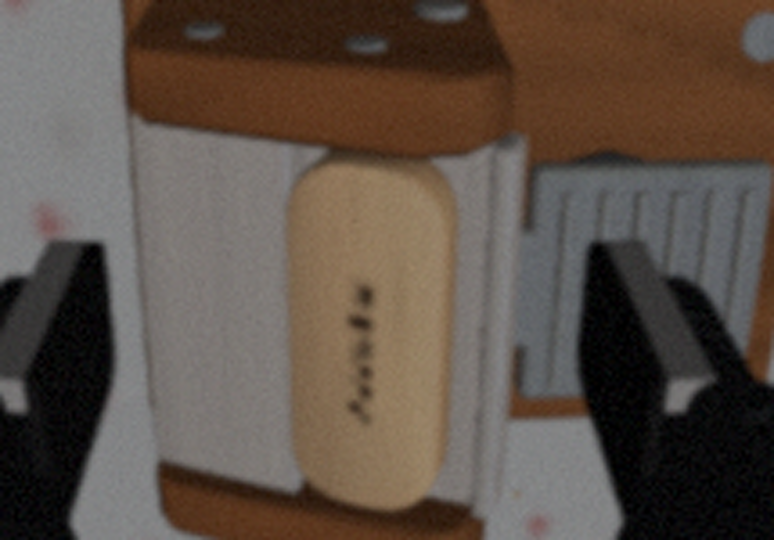

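The bed edge is at crop column 143 at the finger tip's row, and the finger's inner edge is at 103, so the gap is about 4.7 mm and the two are parallel. The other finger is well over the key pad. I'll trim the gap by 0.7 mm and lower to just past contact.

>>> apply_moves:
  commands:
    - [-0.48, 0, 0.7, 0, 0]
    - [-0.48, 0, 0, 4, 0]
    - [-0.48, 0, 0, 2, 0]
    - [-0.48, 0, 0, 1, 0]
    - [-0.48, 0, 0, 0, 0]

```text
time_s: 4.85
eef_pos: [504.9, -68.6, 50.5]
ee_rot: [0.0, 0.998, -0.068, 0.0]
force: [0.5, -1.0, 2.6]
grip_width: 0.743
grip_force: 1.4
```

>>> apply_moves:
  commands:
    - [-0.48, 0, 0, 3, 0]
    - [-0.48, 0, 0, 3, 0]
    - [-0.48, 0, 0, 1, 0]
    - [-0.48, 0, 0, 0, 0]
    - [-0.48, 0, 0, 0, 0]

```text
time_s: 5.48
eef_pos: [504.9, -68.7, 44.7]
ee_rot: [0.0, 0.998, -0.068, 0.001]
force: [-5.2, 0.3, 21.2]
grip_width: 0.737
grip_force: 10.4
```

Run:
```python
from fit import *
w=imaging.capture("wrist");d=imaging.capture("side");s=sense();print(s['time_s'],s['force'],s['eef_pos'])
a=cv2.resize(w[190:340,185:400],(774,540))[:,:430];b=cv2.resize(d[150:258,256:330],None,fx=5,fy=5)
cv2.imwrite("pics/f.png",np.hstack([a,b[:540]]))
```

```text
5.575 [-5.11142804  0.85333604 21.31746773] [504.96014696 -68.69479426  44.67073636]
```

View pics/f.png

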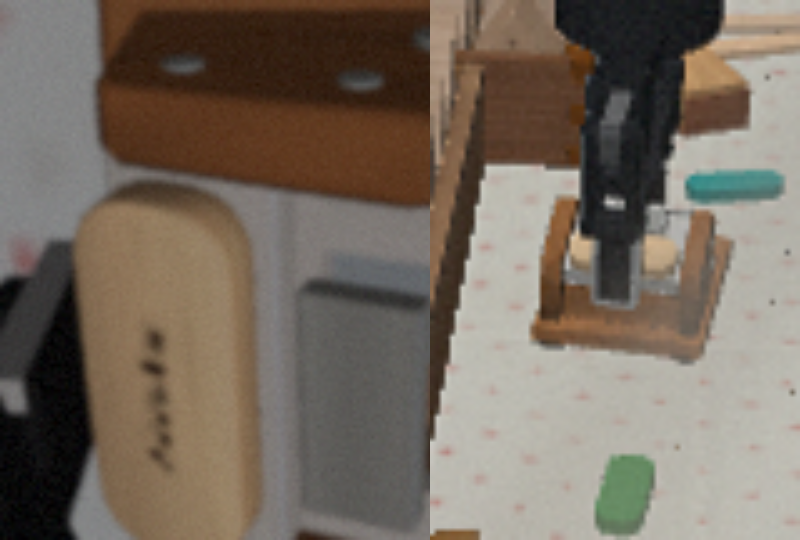

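The fob has popped out: it lies across the chute's lower end against the finger, and the raised ejector pad is visible behind it at about (365,400). The tip is below the bed and the key is at its stop (21 N, reading steady). I'll let it settle briefly and hand in.

>>> apply_moves:
  commands:
    - [-0.48, 0, 0, 0, 0]
    - [-0.48, 0, 0, 0, 0]
    - [-0.48, 0, 0, 0, 0]
    - [-0.48, 0, 0, 0, 0]

```text
time_s: 6.08
eef_pos: [505.0, -68.7, 44.7]
ee_rot: [0.0, 0.998, -0.068, 0.001]
force: [-4.9, 1.9, 21.0]
grip_width: 0.739
grip_force: 10.4
```

```bash
python3 -c "
from rig import sense,ctrl
s=sense();print(s['time_s'],s['force'],s['eef_pos']);print(ctrl.finish_job())"
```

```text
6.075 [-4.9463981   1.9365338  21.01064003] [504.96547577 -68.70043287  44.66561861]
the job is handed in; nothing more can be done
None
```

The job is handed in at 6.1 s: the key is held down at its stop (about 21 N) and the last picture shows the fob out of its pocket, resting against the other finger on the chute; the arm went near none of the other items.

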